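# Try three wing screws in the gauge block and scrap the one that binds

## Task

Try each of the three big wing screws in the steel gauge block by turning it clockwise. Leave those that turn freely screwed fully home, with the flange down flat on the block; if one binds and stops short, unscrew it, lift it out and put it down (not drop it) in the grey scrap tray. Leave the tools and other things on the bench where they are.

Things in the scene. Friction and masses are not known exactly. Their poses are not given: they have to be found in the camera images.
- gauge: Dark steel gauge block, 100 mm (x) x 340 mm (y) x 60 mm high, fixed to the bench (small feet widen it to 136 mm in x near y = +-120 mm); origin at the centre of its underside, z up. Three equal threaded bores stand in a row along its y axis at y = -120, 0 and +120 mm, each with its own wing screw started in it. One bore's thread is damaged; which one varies and cannot be seen.
- hole_1 (a point): Centre of the mouth of bore 1, on the block's top face, at gauge y = -120 mm. Thread of all three bores: right-handed (clockwise from above drives the screw in), coarse, 6 mm of descent per rad, about 3 mm of vertical play; the screw stays where it is left. A good screw turns freely until its flange sits flat on the block, 2.1 to 2.4 rad clockwise of the gauge's x axis.
- screw_1_wing (a point): Wing screw 1, in bore 1: centre of its wing, on the screw's axis, 29 mm above the flange's underside; z up along the screw, x along the wing. The three screws are alike: steel, 106 mm long, about 0.28 kg. The flat wing is 64 mm long (x), 10 mm thick (y) and 45 mm tall.
- screw_1_flange (a point): Centre of the underside of the flange of wing screw 1; axes as the wing's. It meets the mouth of the bore when the screw is fully home.
- hole_2 (a point): Centre of the mouth of bore 2, on the block's top face, at gauge y = 0 mm. To take any screw out: turn it anticlockwise until it meets a stop, with its wing about 0.3 rad anticlockwise of the gauge's x axis. Anywhere from 0.25 rad anticlockwise to alignment with the gauge's x axis, two hidden entry slots let it lift straight out (about 45 mm to clear the bore from there); past that the thread holds it down.
- screw_2_wing (a point): Wing screw 2, in bore 2: centre of its wing, on the screw's axis, 29 mm above the flange's underside; z up along the screw, x along the wing. Under the wing is a round flange 60 mm across, 6 mm thick, then a shank 30 mm across that ends 55 mm below the flange's underside, with two thread lugs along x (48 mm over their ends) 23 mm below that underside.
- screw_2_flange (a point): Centre of the underside of the flange of wing screw 2; axes as the wing's. It meets the mouth of the bore when the screw is fully home.
- hole_3 (a point): Centre of the mouth of bore 3, on the block's top face, at gauge y = 120 mm. A free screw turns with under 0.3 N m. In the damaged bore it stops dead with its wing about 1.0 rad clockwise of the gauge's x axis (0.15 to 0.7 rad from its start) and the flange 5 to 8 mm above the block: there the torque climbs past 1 N m within 0.2 rad; do not force it (over 10 N m breaks it through).
- screw_3_wing (a point): Wing screw 3, in bore 3: centre of its wing, on the screw's axis, 29 mm above the flange's underside; z up along the screw, x along the wing. At the start each flange is 8 to 12 mm above the block and each wing's x axis 0.3 to 0.9 rad clockwise (from above) of the gauge's x axis.
- screw_3_flange (a point): Centre of the underside of the flange of wing screw 3; axes as the wing's. It meets the mouth of the bore when the screw is fully home.
- tray: Grey painted steel scrap tray, open on top, fixed, 180 mm (x) x 140 mm (y), 35 mm high, walls and floor 4-5 mm; origin at the centre of its underside. It stands to the left or to the right of the gauge block; a pale translucent box of small parts stands on the other side.
- partsbox: Pale translucent plastic box of small parts, 160 x 130 x 55 mm, fixed; not the scrap tray. Origin at the centre of its underside.
- spool: Bystander, loose, to be left alone: solder spool, aluminium, 60 mm across, 46 mm tall. Origin at its underside.
- driver: Bystander, loose, to be left alone: black-handled screwdriver, 180 mm, lying. Origin at its underside.
- spanner: Bystander, loose, to be left alone: steel spanner, 160 mm, lying. Origin at its underside.
- pliers: Bystander, loose, to be left alone: blue-handled pliers, 165 mm, lying. Origin at its underside.
- pump: Bystander, loose, to be left alone: aluminium desoldering pump, 180 mm, lying. Origin at its underside.
- project_box: Bystander, loose, to be left alone: black plastic case, 90 x 60 x 32 mm. Origin at its underside.
- screw_1: The same wing screw 1; origin at the centre of the flange's underside.
- screw_2: The same wing screw 2; origin at the centre of the flange's underside.
- screw_3: The same wing screw 3; origin at the centre of the flange's underside.
Not all that is in view belongs to the job. What is shaped like the screw_2 but green is not meant. Leave any purple look-alike of the screw_1 alone.

How it is judged (in metres and radians):
At the end, for the whole second after the job is handed in: Two of the screws are home in their own bores (flange within 3 mm of the block's top face, within 5 mm of the bore's centre, upright within 4.5 degrees) and the third, which binds, lies or stands inside the scrap tray; all three are at rest (under 20 mm/s) (linear speed of each of screw_1, screw_2, screw_3 below 0.02 m/s and ((z of each of screw_2_flange, screw_3_flange in the frame of gauge below 0.063 m and horizontal distance between screw_2_flange and hole_2 below 0.005 m and angle between each of screw_2_flange, screw_3_flange's own z axis and vertical below 0.08 rad and horizontal distance between screw_3_flange and hole_3 below 0.005 m and x of screw_1_wing in the frame of tray between -0.085 and 0.085 m and y of screw_1_wing in the frame of tray between -0.065 and 0.065 m and x of screw_1_flange in the frame of tray between -0.085 and 0.085 m and y of screw_1_flange in the frame of tray between -0.065 and 0.065 m and z of screw_1_flange in the frame of tray below 0.075 m) or (z of each of screw_1_flange, screw_3_flange in the frame of gauge below 0.063 m and horizontal distance between screw_1_flange and hole_1 below 0.005 m and angle between each of screw_1_flange, screw_3_flange's own z axis and vertical below 0.08 rad and horizontal distance between screw_3_flange and hole_3 below 0.005 m and x of screw_2_wing in the frame of tray between -0.085 and 0.085 m and y of screw_2_wing in the frame of tray between -0.065 and 0.065 m and x of screw_2_flange in the frame of tray between -0.085 and 0.085 m and y of screw_2_flange in the frame of tray between -0.065 and 0.065 m and z of screw_2_flange in the frame of tray below 0.075 m) or (z of each of screw_1_flange, screw_2_flange in the frame of gauge below 0.063 m and horizontal distance between screw_1_flange and hole_1 below 0.005 m and angle between each of screw_1_flange, screw_2_flange's own z axis and vertical below 0.08 rad and horizontal distance between screw_2_flange and hole_2 below 0.005 m and x of screw_3_wing in the frame of tray between -0.085 and 0.085 m and y of screw_3_wing in the frame of tray between -0.065 and 0.065 m and x of screw_3_flange in the frame of tray between -0.085 and 0.085 m and y of screw_3_flange in the frame of tray between -0.065 and 0.065 m and z of screw_3_flange in the frame of tray below 0.075 m))); the robot touches nothing.
It fails at once if a tool or other bystander on the bench is pushed aside (more than 30 mm) (distance of any of spool, driver, spanner, pliers, pump, project_box from where it was at the start of the episode above 0.03 m).
It fails at once if a wing screw is dropped or thrown into the tray from a height (over 50 mm) instead of being put down ((linear speed of screw_1 above 1 m/s and horizontal distance between screw_1_flange and tray below 0.12 m and height (world z) of screw_1_flange below 0.1 m) or (linear speed of screw_2 above 1 m/s and horizontal distance between screw_2_flange and tray below 0.12 m and height (world z) of screw_2_flange below 0.1 m) or (linear speed of screw_3 above 1 m/s and horizontal distance between screw_3_flange and tray below 0.12 m and height (world z) of screw_3_flange below 0.1 m)).
It also fails if it takes over 72 s, if anything falls off the work surface, if the arm or the gripper's body presses on something with over 40 N, if the wrist force passes 120 N, or if a joint passes its speed limit or range.

## Robot

A 6-joint arm with a two-finger parallel gripper is mounted at the origin on the work surface. World frame = base frame: x ahead of the robot, y to its left, z up, the work surface at z = 0. Lengths are in mm, angles in rad, forces in N, time in s.
With the tool pointing down it reaches from about 350 to 975 mm from the base axis. Payload 7.1 kg.
Tool frame: the origin (TCP) lies midway between the tips of the shut fingers; the grasp point (between the pads) lies 19 mm behind it (ctrl.grasp_offset is the distance from the TCP to the grasp point, in mm); z points along the fingers, y is the line along which they close (so a half turn about z gives the same grasp; the last joint's range is limited). The gripper opens to 88 mm and grips with 3 to 60 N. Pads are 20 mm wide; open, the fingers measure 115 mm over their backs; the gripper's body (75 mm by 178 mm) begins 61 mm behind the grasp point.
Start: joints at [-1.343, 0.423, 1.63, -0, 1.089, -0.019], TCP at [152.708, -606.04, 222.675] pointing down, gripper open.
Joint ranges: [-3, 3], [-0.9, 2.11], [0.09, 2.58], [-1.31, 4.45], [0.11, 2.69], [-2.54, 2.54]. Speed limits (rad/s): [2.39, 2.39, 3.01, 3.14, 3.14, 3.14].

## Interface

Orientations are given as a rotation vector (axis times angle).
In Python, from workcell import sensors, viewer, ctrl gives the robot as it stands. The module is installed in compiled form; this text tells all that it offers.
- The arm moves only by the shell command python3 -m handwheel 'ROWS'. ROWS is JSON, a list of rows, each a list of 7 numbers: the shift along the tool's x, y, z in mm, then the turn, a rotation vector about the tool's x, y, z in rad, then the closure, from 0 (fully open) to 1 (shut). In form: [[x, y, z, rx, ry, rz, jaw], ...]. A call has 1 to 10 rows; each row shifts and turns the commanded pose from where the row before left it, along the tool's axes as they then stand; what a row does not reach is not made up. A row lasts 1/8 s, in which the tool goes at most 62.5 mm and 10.7 degrees, less where a joint would pass 70% of its speed; a pose out of reach is approached as far as the arm can. A call is refused whole if a number of a shift passes 62.5 or a number of a turn 0.188, either way. A call with a gripper value outside its range is refused whole. The fingers move at their own pace and stop on an object; the grip force is fixed at half the most. Time passes only in rows, so rows that do not move let the fingers close. It gives the time, the measured TCP pose, the force, the opening and the grip force at its end, in the units of the state.
- sensors.get_obs(): the state, without advancing time (a new reading comes with each control period).
- viewer.get_image(name): name is "scene" or "top"; returns a dict with "frame" (480x640x3 uint8, blue, green, red), "fov_y" (degrees; the focal length in pixels is half the picture's height over the tangent of half this angle, whatever the lens; pixels are square), "cx", "cy" (the principal point, pixels), "distortion" ([k1, k2, p1, p2, k3] as OpenCV has them; the pictures are not rectified), "R" (3x3) and "t" (3): a world point X has camera coordinates R X + t. Camera axes: x right, y down, z forward; pixel columns grow to the right and rows downward; lengths in mm; the calibration is good to about 2 mm. A picture is of the moment at which its call begins. There is no depth.
- ctrl.close_job(): hands the job in; it is judged then, once.
The state is a dict: "t": time; "qpos": joint angles; "qvel": joint speeds; "joint_torque": joint torques, N m; "ee_pos": TCP position; "orientation": TCP orientation; "ft_force": force on the tool from outside, world axes, zero at the start; "moment": the same for the moment, N m; "width": finger opening in mm; "grasp_force": force on a finger pad.
Only numpy, scipy, OpenCV 4.12 (cv2) and the standard library are available. Lean on these libraries where they do the work, as an engineer would, in place of code of your own. Each camera call takes 0.05 s, during which the arm holds its last target. There are 200 camera calls.

## Working session

There is one attempt and no reset: what is moved stays moved. The work goes in short steps, Python scripts to look and compute and a shell command to move; the robot and the scene stay as the last step left them, time stands still between calls to the robot, and variables do not carry over. Pictures are saved under pics/ and viewed, at most 10 in all, crops included, and the job is handed in when it is done.

```bash
mkdir -p pics; cat > h.py <<'E'
import cv2, numpy as np
from workcell import sensors, viewer, ctrl
def cam(im):
    h,w=im["frame"].shape[:2]; f=h/2/np.tan(np.radians(im["fov_y"])/2)
    return np.array([[f,0,im["cx"]],[0,f,im["cy"]],[0,0,1.]]),np.array(im["distortion"],float),np.array(im["R"],float),np.array(im["t"],float)
def ray(im,px,z):
    K,D,R,t=cam(im); u=cv2.undistortPoints(np.array(px,float).reshape(-1,1,2),K,D).reshape(-1,2)
    d=np.c_[u,np.ones(len(u))]@R; c=-R.T@t
    return c+d*((z-c[2])/d[:,2])[:,None]
def proj(im,P):
    K,D,R,t=cam(im); return cv2.projectPoints(np.array(P,float).reshape(-1,1,3),cv2.Rodrigues(R)[0],t,K,D)[0].reshape(-1,2)
E
python3 - <<'E'
from h import *
for n in("scene","top"):
    im=viewer.get_image(n); cv2.imwrite(f"pics/{n}0.png",im["frame"]); K,D,R,t=cam(im); print(n,K[0,0],D,(-R.T@t).round(),R.round(2).tolist())
o=sensors.get_obs(); print({k:np.round(v,3).tolist() for k,v in o.items()})
E
```

```text
scene 552.2413536312425 [-0.1473265  0.         0.         0.         0.       ] [ 826.  514. 1071.] [[-0.87, 0.49, -0.0], [0.42, 0.75, -0.5], [-0.24, -0.44, -0.86]]
top 442.6427481129861 [-0.10304831  0.          0.          0.          0.        ] [418.  14. 941.] [[-0.02, -1.0, 0.03], [-0.98, 0.02, -0.18], [0.18, -0.03, -0.98]]
{'t': 0.1, 'qpos': [-1.343, 0.424, 1.631, -0.0, 1.089, -0.019], 'qvel': [0.0, -0.003, -0.001, -0.001, 0.001, -0.002], 'joint_torque': [0.001, -54.562, -27.432, 0.065, 0.019, -0.0], 'ee_pos': [152.598, -605.593, 222.006], 'orientation': [-3.116, -0.387, 0.0], 'ft_force': [0.108, -0.009, -0.663], 'moment': [-0.012, 0.079, 0.03], 'grasp_force': 0.0, 'width': 87.358}
```

View pics/top0.png

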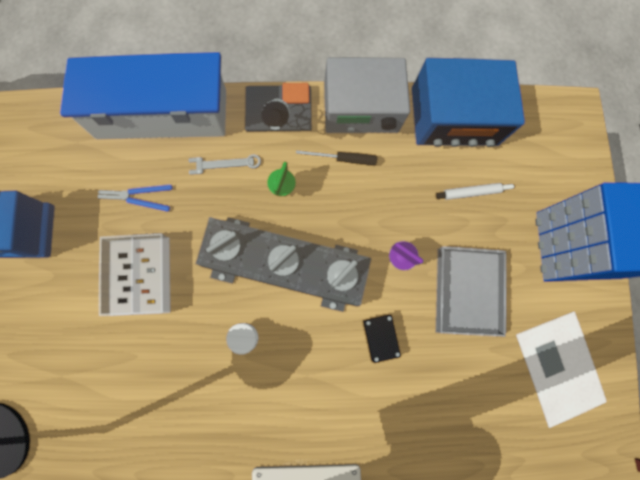

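View pics/scene0.png

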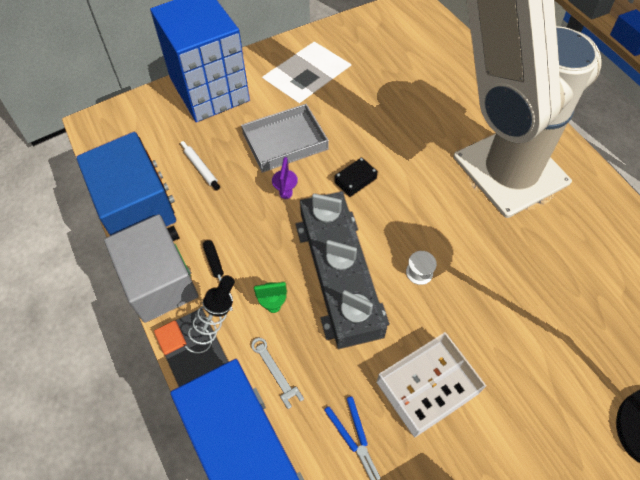

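Top picture: the gauge runs from (203,240) to (367,285), with steel screws at (224,243), (284,258) and (343,273). The tray is at (473,290), the parts box at (135,275), the spool at (242,339) and the project box at (382,338). Look-alikes are green at (282,180) and purple at (404,255), and both get left alone. The three grey ones standing on the block are mine. Next is a close crop.

```bash
python3 - <<'E'
from h import *
a=cv2.imread("pics/top0.png")[210:315,190:380]; cv2.imwrite("pics/c1.png",cv2.resize(a,None,fx=4.2,fy=4.2,interpolation=cv2.INTER_CUBIC)[:, :798])
a=cv2.imread("pics/scene0.png")[180:350,290:400]; cv2.imwrite("pics/c2.png",cv2.resize(a,None,fx=3.5,fy=3.5,interpolation=cv2.INTER_CUBIC))
E
```

```text
(no output)
```

View pics/c1.png

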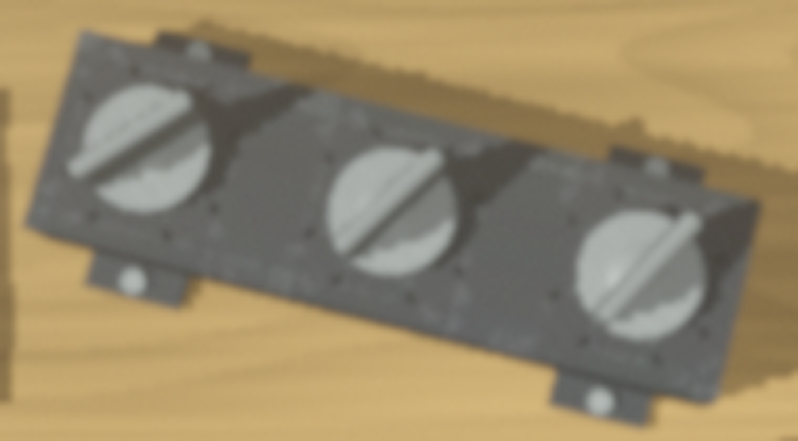

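View pics/c2.png

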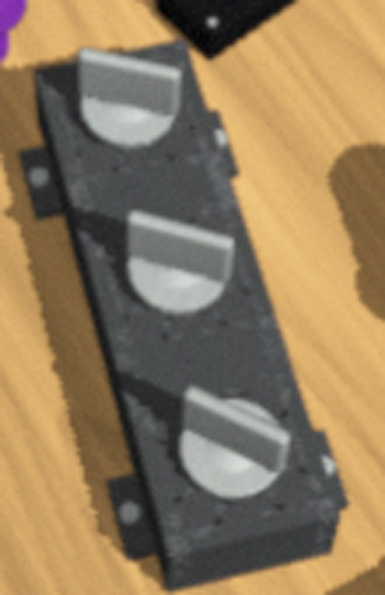

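```bash
python3 - <<'E'
from h import *
im=viewer.get_image("top"); sc=viewer.get_image("scene")
up=lambda L:np.array(L,float)/4.2+[190,210]-.4
C=ray(im,up([(85,32),(760,203),(712,403),(28,225)]),60)
print("corners",C.round(1).tolist(),[np.linalg.norm(C[i]-C[i-1]).round(1) for i in range(4)],C.mean(0).round(1))
d=C[0]+C[3]-C[1]-C[2]; yaw=np.arctan2(-d[0],d[1]); print("yaw",yaw)
F=ray(im,up([(147,148),(392,211),(640,275)]),76); print("flange",F.round(1).tolist())
d=F[0]-F[2]; print("yaw",np.arctan2(-d[0],d[1]),np.linalg.norm(d))
W=ray(im,up([(75,168),(187,97),(345,250),(437,157),(603,317),(692,220)]),121)
for i in range(3):
    a,b=W[2*i:2*i+2]; v=b-a; print("wing",((a+b)/2).round(1),np.linalg.norm(v).round(1),np.arctan2(v[1],v[0]).round(3))
# scene crop check
us=lambda L:np.array(L,float)/3.5+[290,180]-.4
W=ray(sc,us([(185,392),(289,435),(131,214),(233,240),(82,52),(180,72)]),121)
for i in range(3):
    a,b=W[2*i:2*i+2]; v=a-b; print("wingS",((a+b)/2).round(1),np.linalg.norm(v).round(1),np.arctan2(v[1],v[0]).round(3))
T=ray(im,[(442,247),(507,250),(505,334),(437,331)],35);print("tray",T.round(0).tolist(),T.mean(0).round(0))
print("obstacles",ray(im,[(404,255),(382,338),(242,339),(282,180)],40).round(0).tolist())
E
```

```text
corners [[612.8, 188.4, 60.0], [524.1, -135.9, 60.0], [429.6, -109.2, 60.0], [519.2, 213.9, 60.0]] [np.float64(97.0), np.float64(336.2), np.float64(98.2), np.float64(335.3)] [521.4  39.3  60. ]
yaw -0.2686366164888958
flange [[553.0, 154.8, 76.0], [521.4, 39.9, 76.0], [489.4, -75.4, 76.0]]
yaw -0.2694661959799284 238.81592409385905
wing [553.1 154.7 121. ] 58.8 -1.008
wing [519.5  38.9 121. ] 58.0 -0.79
wing [488.6 -74.3 121. ] 58.8 -0.77
wingS [554.3 156.9 121. ] 61.3 -0.945
wingS [521.4  41.  121. ] 60.5 -0.8
wingS [490.1 -73.8 121. ] 60.8 -0.757
tray [[547.0, -293.0, 35.0], [538.0, -436.0, 35.0], [362.0, -416.0, 35.0], [374.0, -271.0, 35.0]] [ 455. -354.   35.]
obstacles [[531.0, -210.0, 40.0], [364.0, -156.0, 40.0], [368.0, 124.0, 40.0], [695.0, 41.0, 40.0]]
```

```bash
cat >> h.py <<'E'
from scipy.spatial.transform import Rotation as Ro
H={1:(489.6,-76.0),2:(521.5,39.7),3:(553.4,155.4)}; YAW=-0.269
def down(psi): return np.array([[np.cos(psi),np.sin(psi),0],[np.sin(psi),-np.cos(psi),0],[0,0,-1]])
def to(x,y,z,psi):
    "total shift in present tool axes (mm) and turn (rad)"
    o=sensors.get_obs(); R=Ro.from_rotvec(o["orientation"]).as_matrix()
    print("t",round(float(o["t"]),2),"shift",(R.T@(np.array([x,y,z])-o["ee_pos"])).round(1),"turn",Ro.from_matrix(R.T@down(psi)).as_rotvec().round(3))
def st():
    o=sensors.get_obs(); R=Ro.from_rotvec(o["orientation"]).as_matrix(); p=np.array(o["ee_pos"])
    print("t",round(float(o["t"]),2),"pos",p.round(1),"psi-yaw",round(float(np.arctan2(R[1,0],R[0,0])-YAW),3),"F",np.round(o["ft_force"],1),"M",np.round(o["moment"],2),"w",round(float(o["width"]),1),"q",np.round(o["qpos"],2))
E
python3 -c "
from h import *
to(*H[1],160,-.765+np.pi)"
python3 -m handwheel '[[0,0,0,0,0,-0.18,0],[0,0,0,0,0,-0.18,0],[0,0,0,0,0,-0.18,0],[0,0,0,0,0,-0.18,0],[0,0,0,0,0,-0.18,0],[0,0,0,0,0,-0.18,0],[0,0,0,0,0,-0.18,0],[0,0,0,0,0,-0.18,0],[0,0,0,0,0,-0.18,0],[0,0,0,0,0,-0.18,0]]'
python3 -c "
from h import *
to(*H[1],160,-.765+np.pi);st()"
```

```text
t 0.2 shift [ 456.2 -431.3   62.6] turn [-1.00e-03 -1.00e-03 -2.13e+00]
t: 1.45
ee_pos: [152.7, -605.9, 222.5]
orientation: [-1.627, -2.687, -0.0]
ft_force: [-0.4, 0.0, -1.3]
width: 87.9
grasp_force: 0.0
t 1.45 shift [313.3 544.1  62.6] turn [ 0.    -0.    -0.324]
t 1.45 pos [ 152.7 -605.9  222.5] psi-yaw 2.322 F [-0.4  0.  -1.3] M [-0.02 -0.16  0.01] w 87.9 q [-1.34  0.42  1.63  0.    1.09 -1.82]
```

```bash
python3 -m handwheel '[[26,45,0,0,0,0,0],[26,45,0,0,0,0,0],[26,45,0,0,0,0,0],[26,45,0,0,0,0,0],[26,45,0,0,0,0,0],[26,45,0,0,0,0,0],[26,45,0,0,0,0,0],[26,45,0,0,0,0,0],[26,45,0,0,0,0,0],[26,45,0,0,0,0,0]]' >/dev/null
python3 -m handwheel '[[26,47,0,0,0,0,0],[27,47,0,0,0,0,0],[0,0,20,0,0,-0.164,0],[0,0,20,0,0,-0.16,0],[0,0,20,0,0,0,0],[0,0,0,0,0,0,0]]'
python3 -c "
from h import *
to(*H[1],84,-.765+np.pi);st()
im=viewer.get_image('top');a=im['frame'][200:320,240:400];cv2.imwrite('pics/c3.png',cv2.resize(a,None,fx=5,fy=5,interpolation=cv2.INTER_CUBIC))"
```

```text
t: 3.45
ee_pos: [491.7, -78.3, 161.5]
orientation: [-1.18, -2.908, 0.001]
ft_force: [-0.6, -0.1, 0.1]
width: 88.2
grasp_force: 0.0
t 3.45 shift [ 2.9  0.3 77.5] turn [-0.002 -0.003 -0.006]
t 3.45 pos [491.7 -78.3 161.5] psi-yaw 2.64 F [-0.6 -0.1  0.1] M [ 0.05 -0.17  0.03] w 88.2 q [-0.18  0.33  1.95  0.    0.87 -0.98]
```

View pics/c3.png

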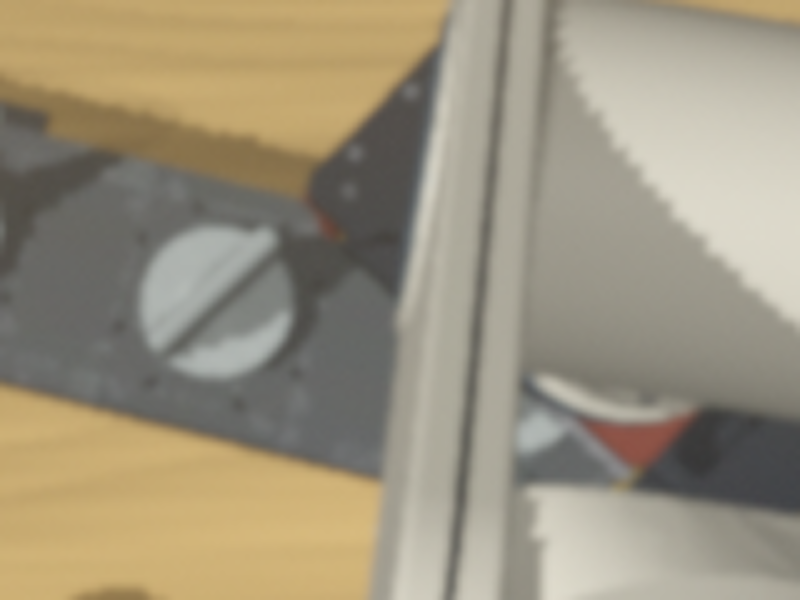

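The picture shows the open fingers straddling screw 1, which the wrist hides, with the finger tips at crop (325,220) and (640,440). Screw 2 is untouched. I'll go down and grip.

```bash
python3 -m handwheel '[[3,0,20,0,0,0,0],[0,0,20,0,0,0,0],[0,0,20,0,0,0,0],[0,0,17,0,0,0,0],[0,0,0,0,0,0,0]]' 
python3 -m handwheel '[[0,0,0,0,0,0,1],[0,0,0,0,0,0,1],[0,0,0,0,0,0,1],[0,0,0,0,0,0,1],[0,0,0,0,0,0,1],[0,0,0,0,0,0,1],[0,0,0,0,0,0,1]]'
python3 -c "
from h import *
st()"
```

```text
t: 4.12
ee_pos: [490.2, -76.4, 85.1]
orientation: [-1.181, -2.91, 0.0]
ft_force: [0.4, 0.0, 0.8]
width: 87.6
grasp_force: 0.0
t: 5.0
ee_pos: [490.7, -76.5, 85.7]
orientation: [-1.181, -2.911, 0.0]
ft_force: [-0.2, -0.3, -0.9]
width: 21.3
grasp_force: 0.0
t 5.0 pos [490.7 -76.5  85.7] psi-yaw 2.64 F [-0.2 -0.3 -0.9] M [ 0.02 -0.17 -0.  ] w 21.3 q [-0.18  0.45  2.   -0.    0.69 -0.98]
```

```bash
python3 -m handwheel '[[0,0,0,0,0,0,1],[0,0,0,0,0,0,1],[0,0,0,0,0,0,1]]'
python3 -c "
from h import *
st()"
python3 -m handwheel '[[0,0,0.6,0,0,0.1,1],[0,0,0.6,0,0,0.1,1],[0,0,0.6,0,0,0.1,1],[0,0,0,0,0,0,1]]'
python3 -c "
from h import *
st()"
```

```text
t: 5.38
ee_pos: [490.5, -76.5, 85.7]
orientation: [-1.181, -2.911, 0.0]
ft_force: [-0.7, -1.4, 0.4]
width: 10.3
grasp_force: 30.0
t 5.38 pos [490.5 -76.5  85.7] psi-yaw 2.64 F [-0.7 -1.4  0.4] M [-0.26  0.17 -0.05] w 10.3 q [-0.18  0.45  2.   -0.    0.69 -0.98]
t: 5.88
ee_pos: [490.9, -76.6, 83.9]
orientation: [1.601, 2.702, 0.0]
ft_force: [-0.2, -0.9, 1.5]
width: 9.7
grasp_force: 30.0
t 5.88 pos [490.9 -76.6  83.9] psi-yaw 2.341 F [-0.2 -0.9  1.5] M [-0.22 -0.22 -0.05] w 9.7 q [-0.18  0.46  2.   -0.    0.69 -0.68]
```

```bash
for i in 1; do python3 -m handwheel '[[0,0,0.6,0,0,0.1,1],[0,0,0.6,0,0,0.1,1],[0,0,0.6,0,0,0.1,1],[0,0,0,0,0,0,1]]'; done
python3 -c "
from h import *
st()"
```

```text
t: 6.38
ee_pos: [490.7, -76.5, 82.1]
orientation: [1.985, 2.435, 0.0]
ft_force: [-1.2, -0.3, 0.6]
width: 9.9
grasp_force: 30.0
t 6.38 pos [490.7 -76.5  82.1] psi-yaw 2.042 F [-1.2 -0.3  0.6] M [-0.19 -0.06  0.02] w 9.9 q [-0.18  0.46  2.   -0.    0.68 -0.38]
```

```bash
python3 -m handwheel '[[0,0,0.6,0,0,0.1,1],[0,0,0.6,0,0,0.1,1],[0,0,0,0,0,0,1]]'; python3 -c "
from h import *
st()"
python3 -m handwheel '[[0,0,0.9,0,0,0.15,1],[0,0,0.9,0,0,0.15,1],[0,0,0.9,0,0,0.15,1],[0,0,0.9,0,0,0.15,1],[0,0,0,0,0,0,1]]'; python3 -c "
from h import *
st()"
```

```text
t: 6.75
ee_pos: [490.5, -76.5, 80.9]
orientation: [-2.217, -2.225, 0.0]
ft_force: [-0.9, -0.7, 1.8]
width: 10.2
grasp_force: 30.0
t 6.75 pos [490.5 -76.5  80.9] psi-yaw 1.843 F [-0.9 -0.7  1.8] M [-0.18  0.02  0.02] w 10.2 q [-0.18  0.46  2.   -0.    0.68 -0.18]
t: 7.38
ee_pos: [490.3, -76.3, 77.2]
orientation: [-2.775, -1.471, 0.001]
ft_force: [-0.4, 1.2, 1.6]
width: 9.9
grasp_force: 30.0
t 7.38 pos [490.3 -76.3  77.2] psi-yaw 1.244 F [-0.4  1.2  1.6] M [ 0.06  0.2  -0.1 ] w 9.9 q [-0.18  0.47  2.    0.    0.67  0.42]
```

Screw 1 turns freely. I'll drive it home in small steps (now 1.90 rad clockwise).

```bash
python3 -m handwheel '[[0,0,0.6,0,0,0.1,1],[0,0,0.6,0,0,0.1,1],[0,0,0,0,0,0,1]]'; python3 -c "
from h import *
st()"
python3 -m handwheel '[[0,0,0.4,0,0,0.07,1],[0,0,0,0,0,0,1]]'; python3 -c "
from h import *
st()"
```

```text
t: 7.75
ee_pos: [490.5, -76.3, 76.5]
orientation: [-2.908, -1.188, 0.0]
ft_force: [-2.9, 1.4, 7.1]
width: 9.8
grasp_force: 30.0
t 7.75 pos [490.5 -76.3  76.5] psi-yaw 1.045 F [-2.9  1.4  7.1] M [ 0.11  0.21 -0.04] w 9.8 q [-0.18  0.47  2.    0.    0.67  0.62]
t: 8.0
ee_pos: [490.5, -76.2, 76.5]
orientation: [-2.947, -1.086, 0.0]
ft_force: [-4.0, 2.0, 12.0]
width: 9.7
grasp_force: 30.0
t 8.0 pos [490.5 -76.2  76.5] psi-yaw 0.975 F [-4.  2. 12.] M [ 0.25  0.51 -0.04] w 9.7 q [-0.18  0.47  2.    0.    0.67  0.69]
```

```bash
python3 -m handwheel '[[0,0,0,0,0,0.07,1],[0,0,0,0,0,0.05,1],[0,0,0,0,0,0,1]]'; python3 -c "
from h import *
st()"
```

```text
t: 8.38
ee_pos: [490.4, -76.1, 76.5]
orientation: [-3.007, -0.908, 0.0]
ft_force: [-3.6, 2.6, 12.1]
width: 9.9
grasp_force: 30.0
t 8.38 pos [490.4 -76.1  76.5] psi-yaw 0.856 F [-3.6  2.6 12.1] M [ 0.41  0.63 -0.05] w 9.9 q [-0.18  0.47  2.    0.    0.67  0.81]
```

```bash
python3 -m handwheel '[[0,0,0,0,0,0.08,1],[0,0,0,0,0,0,1]]'; python3 -c "
from h import *
st()"; python3 -m handwheel '[[0,0,0,0,0,0,0],[0,0,0,0,0,0,0],[0,0,0,0,0,0,0],[0,0,0,0,0,0,0],[0,0,-25,0,0,0,0],[0,0,-25,0,0,0,0],[0,0,-25,0,0,0,0],[0,0,-10,0,0,0,0]]'
python3 -c "
from h import *
st();to(*H[2],85,-.795+np.pi)"
```

```text
t: 8.62
ee_pos: [490.4, -76.2, 76.5]
orientation: [-3.041, -0.787, 0.0]
ft_force: [-3.4, 1.8, 12.6]
width: 9.5
grasp_force: 30.0
t 8.62 pos [490.4 -76.2  76.5] psi-yaw 0.776 F [-3.4  1.8 12.6] M [0.23 0.54 0.11] w 9.5 q [-0.18  0.47  2.    0.    0.67  0.89]
t: 9.62
ee_pos: [491.3, -76.6, 161.9]
orientation: [3.043, 0.779, 0.003]
ft_force: [0.3, -0.3, 0.4]
width: 86.2
grasp_force: 0.0
t 9.62 pos [491.3 -76.6 161.9] psi-yaw 0.77 F [ 0.3 -0.3  0.4] M [ 0.02 -0.05 -0.05] w 86.2 q [-0.18  0.32  1.96 -0.    0.86  0.89]
t 9.62 shift [ 82.2 -87.6  76.9] turn [ 0.002  0.    -1.845]
```

```bash
python3 -m handwheel '[[27,-29,0,0,0,0,0],[27,-29,0,0,0,0,0],[28,-30,0,0,0,0,0]]'>/dev/null; python3 -m handwheel '[[0,0,0,0,0,-0.184,0],[0,0,0,0,0,-0.184,0],[0,0,0,0,0,-0.184,0],[0,0,0,0,0,-0.184,0],[0,0,0,0,0,-0.184,0],[0,0,0,0,0,-0.184,0],[0,0,0,0,0,-0.184,0],[0,0,0,0,0,-0.184,0],[0,0,0,0,0,-0.184,0],[0,0,0,0,0,-0.184,0]]'
python3 -c "
from h import *
st();to(*H[2],85,-.795+np.pi)
im=viewer.get_image('top');a=im['frame'][210:315,190:380];cv2.imwrite('pics/c4.png',cv2.resize(a,None,fx=4.2,fy=4.2,interpolation=cv2.INTER_CUBIC)[:,:798])"
```

```text
t: 11.25
ee_pos: [519.9, 40.1, 159.9]
orientation: [-1.215, -2.896, 0.001]
ft_force: [-0.6, -0.1, 0.1]
width: 87.6
grasp_force: 0.0
t 11.25 pos [519.9  40.1 159.9] psi-yaw 2.616 F [-0.6 -0.1  0.1] M [ 0.   -0.14  0.04] w 87.6 q [ 0.05  0.36  1.9   0.    0.88 -0.72]
t 11.25 shift [-1.4  1.  74.9] turn [-0.001 -0.001  0.001]
```

```bash
python3 -m handwheel '[[-1,1,25,0,0,0,0],[0,0,25,0,0,0,0],[0,0,25,0,0,0,0],[0,0,0,0,0,0,0]]'
python3 -m handwheel '[[0,0,0,0,0,0,1],[0,0,0,0,0,0,1],[0,0,0,0,0,0,1],[0,0,0,0,0,0,1],[0,0,0,0,0,0,1],[0,0,0,0,0,0,1],[0,0,0,0,0,0,1],[0,0,0,0,0,0,1],[0,0,0,0,0,0,1],[0,0,0,0,0,0,1]]'
python3 -c "
from h import *
st()"
python3 -m handwheel '[[0,0,0.6,0,0,0.1,1],[0,0,0.6,0,0,0.1,1],[0,0,0.6,0,0,0.1,1],[0,0,0,0,0,0,1]]'
python3 -c "
from h import *
st()"
```

```text
t: 11.8
ee_pos: [520.0, 40.0, 83.8]
orientation: [-1.226, -2.888, 0.003]
ft_force: [-0.1, 0.6, -0.0]
width: 88.0
grasp_force: 0.0
t: 13.05
ee_pos: [521.6, 40.0, 85.8]
orientation: [-1.224, -2.893, 0.0]
ft_force: [-1.8, -0.4, 3.2]
width: 9.8
grasp_force: 30.0
t 13.05 pos [521.6  40.   85.8] psi-yaw 2.61 F [-1.8 -0.4  3.2] M [-0.26  0.04 -0.01] w 9.8 q [ 0.05  0.48  1.94 -0.    0.72 -0.72]
t: 13.55
ee_pos: [521.9, 40.1, 84.0]
orientation: [1.642, 2.678, 0.0]
ft_force: [-0.1, 0.2, 4.1]
width: 9.8
grasp_force: 30.0
t 13.55 pos [521.9  40.1  84. ] psi-yaw 2.311 F [-0.1  0.2  4.1] M [-0.24 -0.04 -0.01] w 9.8 q [ 0.05  0.49  1.94 -0.    0.72 -0.42]
```

At 0.83 rad clockwise. Now small steps through the possible stop at about 1.0 rad.

```bash
python3 -m handwheel '[[0,0,0.5,0,0,0.1,1],[0,0,0.5,0,0,0.1,1],[0,0,0,0,0,0,1]]'; python3 -c "
from h import *
st()"; python3 -m handwheel '[[0,0,0.5,0,0,0.07,1],[0,0,0.5,0,0,0.07,1],[0,0,0,0,0,0,1]]'; python3 -c "
from h import *
st()"
```

```text
t: 13.92
ee_pos: [521.7, 40.1, 82.7]
orientation: [-1.899, -2.503, 0.0]
ft_force: [-0.9, -0.6, 0.3]
width: 10.0
grasp_force: 30.0
t 13.93 pos [521.7  40.1  82.7] psi-yaw 2.113 F [-0.9 -0.6  0.3] M [-0.07 -0.15  0.01] w 10.0 q [ 0.05  0.49  1.94 -0.    0.71 -0.22]
t: 14.3
ee_pos: [522.1, 40.1, 82.0]
orientation: [2.068, 2.364, 0.001]
ft_force: [-0.2, -0.3, 1.5]
width: 10.0
grasp_force: 30.0
t 14.3 pos [522.1  40.1  82. ] psi-yaw 1.973 F [-0.2 -0.3  1.5] M [-0.05 -0.27  0.03] w 10.0 q [ 0.05  0.49  1.94  0.    0.71 -0.08]
```

```bash
python3 -m handwheel '[[0,0,0.6,0,0,0.1,1],[0,0,0.6,0,0,0.1,1],[0,0,0,0,0,0,1]]'; python3 -c "
from h import *
st()"
python3 -m handwheel '[[0,0,0.9,0,0,0.15,1],[0,0,0.9,0,0,0.15,1],[0,0,0.9,0,0,0.15,1],[0,0,0.7,0,0,0.12,1],[0,0,0,0,0,0,1]]'; python3 -c "
from h import *
st()"
```

```text
t: 14.68
ee_pos: [521.5, 40.1, 80.6]
orientation: [-2.294, -2.146, 0.001]
ft_force: [-0.0, 0.1, 0.5]
width: 9.9
grasp_force: 30.0
t 14.68 pos [521.5  40.1  80.6] psi-yaw 1.773 F [-0.   0.1  0.5] M [-0.07 -0.07 -0.04] w 9.9 q [0.05 0.49 1.94 0.   0.71 0.12]
t: 15.3
ee_pos: [521.7, 40.0, 77.2]
orientation: [2.804, 1.416, -0.0]
ft_force: [1.0, -0.9, 0.4]
width: 10.2
grasp_force: 30.0
t 15.3 pos [521.7  40.   77.2] psi-yaw 1.204 F [ 1.  -0.9  0.4] M [-0.11 -0.05  0.02] w 10.2 q [ 0.05  0.5   1.94 -0.    0.7   0.69]
```

Screw 2 is free as well. Now home.

```bash
python3 -m handwheel '[[0,0,0.6,0,0,0.1,1],[0,0,0.6,0,0,0.1,1],[0,0,0.4,0,0,0.07,1],[0,0,0,0,0,0,1]]'; python3 -c "
from h import *
st()"
python3 -m handwheel '[[0,0,0.3,0,0,0.07,1],[0,0,0.2,0,0,0.05,1],[0,0,0,0,0,0,1]]'; python3 -c "
from h import *
st()"
```

```text
t: 15.8
ee_pos: [522.4, 40.2, 76.8]
orientation: [2.969, 1.026, 0.002]
ft_force: [-2.2, 0.2, 11.0]
width: 9.7
grasp_force: 30.0
t 15.8 pos [522.4  40.2  76.8] psi-yaw 0.934 F [-2.2  0.2 11. ] M [ 0.09  0.33 -0.14] w 9.7 q [0.05 0.5  1.94 0.   0.7  0.96]
t: 16.18
ee_pos: [522.5, 40.3, 76.8]
orientation: [3.025, 0.847, 0.003]
ft_force: [-3.8, -0.0, 17.8]
width: 10.1
grasp_force: 30.0
t 16.18 pos [522.5  40.3  76.8] psi-yaw 0.815 F [-3.8 -0.  17.8] M [0.19 0.61 0.01] w 10.1 q [0.05 0.5  1.94 0.   0.7  1.08]
```

```bash
python3 -m handwheel '[[0,0,0,0,0,0.05,1],[0,0,0,0,0,0,0],[0,0,0,0,0,0,0],[0,0,0,0,0,0,0],[0,0,0,0,0,0,0],[0,0,-25,0,0,0,0],[0,0,-25,0,0,0,0],[0,0,-25,0,0,0,0],[0,0,-10,0,0,0,0]]'
python3 -c "
from h import *
st();to(*H[3],85,-.975+np.pi)"
```

```text
t: 17.3
ee_pos: [522.4, 40.1, 161.4]
orientation: [3.047, 0.764, 0.003]
ft_force: [-0.7, 0.8, -0.1]
width: 85.8
grasp_force: 0.0
t 17.3 pos [522.4  40.1 161.4] psi-yaw 0.76 F [-0.7  0.8 -0.1] M [-0.02  0.05  0.02] w 85.8 q [ 0.05  0.36  1.9  -0.    0.88  1.13]
t 17.3 shift [ 81.6 -87.1  76.4] turn [ 2.000e-03 -1.000e-03 -1.675e+00]
```

```bash
python3 -m handwheel '[[27,-29,0,0,0,0,0],[27,-29,0,0,0,0,0],[28,-29,0,0,0,0,0]]'>/dev/null; python3 -m handwheel '[[0,0,0,0,0,-0.168,0],[0,0,0,0,0,-0.168,0],[0,0,0,0,0,-0.168,0],[0,0,0,0,0,-0.168,0],[0,0,0,0,0,-0.168,0],[0,0,0,0,0,-0.168,0],[0,0,0,0,0,-0.168,0],[0,0,0,0,0,-0.168,0],[0,0,0,0,0,-0.168,0],[0,0,0,0,0,-0.163,0]]'>/dev/null
python3 -c "
from h import *
st();to(*H[3],85,-.975+np.pi)"
python3 -m handwheel '[[0,0,25,0,0,0,0],[0,0,25,0,0,0,0],[0,0,25,0,0,0,0],[0,0,0,0,0,0,0]]'
python3 -m handwheel '[[0,0,0,0,0,0,1],[0,0,0,0,0,0,1],[0,0,0,0,0,0,1],[0,0,0,0,0,0,1],[0,0,0,0,0,0,1],[0,0,0,0,0,0,1],[0,0,0,0,0,0,1],[0,0,0,0,0,0,1],[0,0,0,0,0,0,1],[0,0,0,0,0,0,1]]'
python3 -c "
from h import *
st()"
```

```text
t 18.93 pos [552.6 155.3 159.3] psi-yaw 2.441 F [0.2 0.1 1. ] M [ 0.01 -0.17  0.05] w 87.9 q [ 0.25  0.43  1.79 -0.    0.92 -0.35]
t 18.93 shift [-0.4  0.8 74.3] turn [-0.001 -0.     0.005]
t: 19.42
ee_pos: [551.2, 155.0, 82.9]
orientation: [-1.471, -2.772, 0.005]
ft_force: [0.1, 0.6, 0.5]
width: 87.7
grasp_force: 0.0
t: 20.68
ee_pos: [553.1, 155.5, 85.3]
orientation: [1.473, 2.775, 0.0]
ft_force: [-0.4, -0.2, 2.5]
width: 10.2
grasp_force: 30.0
t 20.68 pos [553.1 155.5  85.3] psi-yaw 2.435 F [-0.4 -0.2  2.5] M [-0.03 -0.06  0.01] w 10.2 q [ 0.25  0.54  1.82  0.    0.78 -0.34]
```

```bash
python3 -m handwheel '[[0,0,0.6,0,0,0.1,1],[0,0,0.6,0,0,0.1,1],[0,0,0,0,0,0,1]]'>/dev/null; python3 -c "
from h import *
st()"
python3 -m handwheel '[[0,0,0.3,0,0,0.07,1],[0,0,0,0,0,0,1]]'>/dev/null; python3 -c "
from h import *
st()"
python3 -m handwheel '[[0,0,0.3,0,0,0.06,1],[0,0,0,0,0,0,1]]'>/dev/null; python3 -c "
from h import *
st()"
```

```text
t 21.05 pos [553.4 155.5  84.2] psi-yaw 2.236 F [0.4 0.4 2.5] M [-0.12 -0.19 -0.03] w 9.6 q [ 0.25  0.54  1.82 -0.    0.77 -0.14]
t 21.3 pos [552.8 155.3  83.6] psi-yaw 2.167 F [-0.5  0.2  1.5] M [-0.11 -0.05 -0.05] w 10.1 q [ 0.25  0.54  1.83 -0.    0.77 -0.07]
t 21.55 pos [552.8 155.3  83.4] psi-yaw 2.108 F [-0.7 -1.2  3.9] M [-0.13  0.21  0.19] w 10.0 q [ 0.25  0.54  1.83 -0.    0.77 -0.01]
```

```bash
python3 -m handwheel '[[0,0,0.2,0,0,0.06,1],[0,0,0,0,0,0,1]]'>/dev/null; python3 -c "
from h import *
st()"
python3 -m handwheel '[[0,0,0,0,0,0.05,1],[0,0,0,0,0,0,1]]'>/dev/null; python3 -c "
from h import *
st()"
```

```text
t 21.8 pos [552.8 155.4  83.4] psi-yaw 2.049 F [-1.2  0.1  5.8] M [-0.1   0.4   0.66] w 10.6 q [ 0.25  0.54  1.83 -0.    0.77  0.04]
t 22.05 pos [552.8 155.4  83.4] psi-yaw 1.999 F [-1.8 -0.1  4.9] M [-0.08  0.34  0.69] w 10.7 q [ 0.25  0.54  1.83 -0.    0.77  0.09]
```

Screw 3 binds: the torque climbs to 0.7 N m at about 1.05 to 1.1 rad. I'll unscrew it with the matching rise.

```bash
python3 -m handwheel '[[0,0,-0.2,0,0,-0.12,1],[0,0,-0.8,0,0,-0.14,1],[0,0,-0.8,0,0,-0.14,1],[0,0,-0.8,0,0,-0.14,1],[0,0,-0.8,0,0,-0.14,1],[0,0,-0.8,0,0,-0.14,1],[0,0,0,0,0,0,1]]'>/dev/null; python3 -c "
from h import *
st()"
python3 -m handwheel '[[0,0,-0.8,0,0,-0.14,1],[0,0,-0.8,0,0,-0.14,1],[0,0,-0.8,0,0,-0.14,1],[0,0,0,0,0,0,1]]'>/dev/null; python3 -c "
from h import *
st()"
```

```text
t 22.93 pos [553.2 155.6  87.6] psi-yaw 2.815 F [-1.9  1.2  4.3] M [ 0.09  0.04 -0.01] w 9.9 q [ 0.25  0.54  1.82  0.    0.78 -0.72]
t 23.43 pos [552.7 155.4  89.2] psi-yaw 3.232 F [-0.3  0.2 -2.1] M [ 0.07 -0.14  0.  ] w 9.8 q [ 0.25  0.53  1.82  0.    0.78 -1.14]
```

```bash
python3 -m handwheel '[[0,0,0,0,0,-0.05,1],[0,0,-2,0,0,0,1],[0,0,-2,0,0,0,1],[0,0,-2,0,0,0,1],[0,0,0,0,0,0,1]]'>/dev/null; python3 -c "
from h import *
st()"
```

```text
t 24.05 pos [553.3 155.5  96. ] psi-yaw 3.284 F [ 0.1 -0.1 -2.6] M [ 0.06 -0.15 -0.06] w 9.5 q [ 0.25  0.52  1.82 -0.    0.8  -1.19]
```

```bash
python3 -m handwheel '[[0,0,-10,0,0,0,1],[0,0,-15,0,0,0,1],[0,0,-20,0,0,0,1],[0,0,-25,0,0,0,1],[0,0,-25,0,0,0,1],[0,0,-20,0,0,0,1],[0,0,-15,0,0,0,1],[0,0,0,0,0,0,1]]'>/dev/null; python3 -c "
from h import *
st();to(455,-354,225,3.01)
im=viewer.get_image('scene');cv2.imwrite('pics/s5.png',im['frame'])"
```

```text
t 25.05 pos [553.8 155.6 227.4] psi-yaw 3.285 F [ 1.1  0.  -3. ] M [-0.01 -0.14 -0.06] w 9.5 q [ 0.25  0.34  1.74  0.    1.05 -1.19]
t 25.05 shift [  34.1 -518.     1.7] turn [0.001 0.003 0.006]
```

View pics/s5.png

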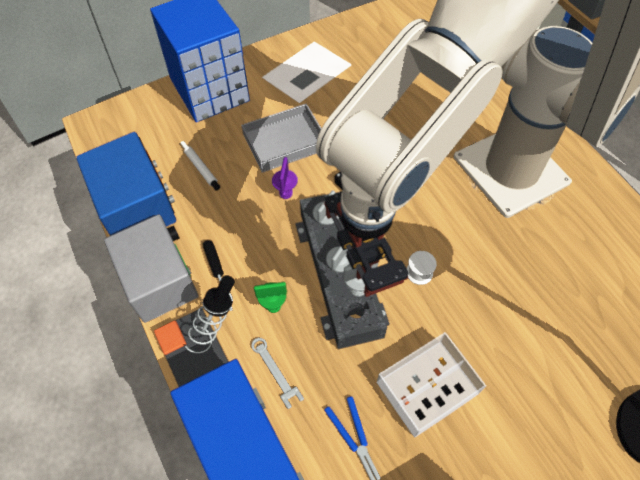

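The picture shows the screw out of bore 3 (empty bore at (353,310)) and held in the gripper. The tray at (284,138) is clear and the bystanders are in place. Now carry it to the tray.

```bash
python3 -m handwheel '[[1,-20,0,0,0,0,1],[3,-45,0,0,0,0,1],[4,-60,0,0,0,0,1],[4,-60,0,0,0,0,1],[4,-60,0,0,0,0,1],[4,-60,0,0,0,0,1],[4,-60,0,0,0,0,1],[4,-60,0,0,0,0,1],[3,-50,0,0,0,0,1],[3,-30,0,0,0,0,1]]'>/dev/null
python3 -m handwheel '[[0,-13,0,0,0,0,1],[0,0,0,0,0,0,1],[0,0,0,0,0,0,1]]'>/dev/null; python3 -c "
from h import *
st();to(455,-354,85,3.01)
im=viewer.get_image('scene');a=im['frame'][60:220,220:430];cv2.imwrite('pics/s6.png',cv2.resize(a,None,fx=3.5,fy=3.5,interpolation=cv2.INTER_CUBIC))"
```

```text
t 26.73 pos [ 454.3 -353.   225.4] psi-yaw 3.286 F [-0.2 -0.2 -2.6] M [ 0.04 -0.11  0.01] w 9.8 q [-0.68  0.35  1.74  0.    1.06 -2.13]
t 26.73 shift [ -0.9  -1.  140.4] turn [ 0.001 -0.001  0.007]
```

View pics/s6.png

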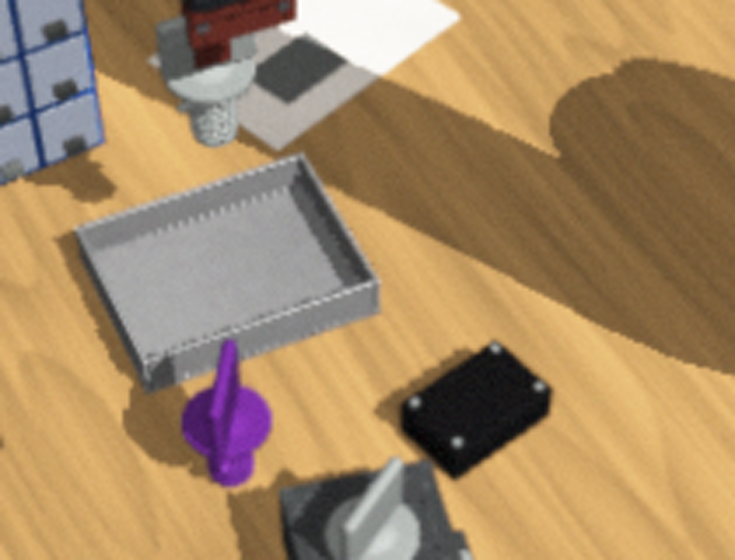

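The crop shows the screw hanging upright, its shank end at crop (215,138), with the empty tray below it. I'll cross-check the tray centre from this camera.

```bash
python3 - <<'E'
from h import *
im=viewer.get_image("scene"); u=lambda L:np.array(L,float)/3.5+[220,60]-.4
T=ray(im,u([(78,230),(300,158),(378,286),(147,360)]),35); print(T.round(0).tolist(),T.mean(0).round(1))
print((proj(im,[[454.3,-353,z] for z in(145,150,155,160,165)])+.4-[220,60])*3.5)
E
```

```text
[[537.0, -427.0, 35.0], [364.0, -411.0, 35.0], [375.0, -274.0, 35.0], [546.0, -294.0, 35.0]] [ 455.6 -351.5   35. ]
[[216.82392541 142.62743943]
 [216.34564659 137.20549936]
 [215.8647167  131.75057707]
 [215.38111885 126.2624188 ]
 [214.89483612 120.74076905]]
```

```bash
python3 -m handwheel '[[-1,-1,20,0,0,0,1],[0,0,30,0,0,0,1],[0,0,30,0,0,0,1],[0,0,25,0,0,0,1],[0,0,15,0,0,0,1],[0,0,10,0,0,0,1],[0,0,4,0,0,0,1],[0,0,0,0,0,0,1]]'>/dev/null; python3 -c "
from h import *
st()"
python3 -m handwheel '[[0,0,2,0,0,0,1],[0,0,2,0,0,0,1],[0,0,0,0,0,0,1]]'>/dev/null;python3 -c "
from h import *
st()"
```

```text
t 27.82 pos [ 455.5 -355.5   92.1] psi-yaw 3.285 F [-0.1  0.6 -2.9] M [-0.01 -0.17 -0.01] w 10.1 q [-0.68  0.53  1.82 -0.    0.79 -2.13]
t 28.2 pos [ 455.2 -355.3   87.8] psi-yaw 3.285 F [ 0.4  0.  -2.7] M [ 0.04 -0.12  0.02] w 9.9 q [-0.68  0.54  1.82  0.    0.78 -2.13]
```

```bash
for i in 1; do python3 -m handwheel '[[0,0,1.5,0,0,0,1],[0,0,1.5,0,0,0,1],[0,0,1,0,0,0,1],[0,0,0,0,0,0,1]]'>/dev/null;python3 -c "
from h import *
st()"; done
python3 -m handwheel '[[0,0,1,0,0,0,1],[0,0,1,0,0,0,1],[0,0,0,0,0,0,1]]'>/dev/null;python3 -c "
from h import *
st()"
```

```text
t 28.7 pos [ 455.2 -355.2   83.7] psi-yaw 3.285 F [-1.   0.2 -3.2] M [ 0.06 -0.09 -0.02] w 10.0 q [-0.68  0.55  1.82 -0.    0.78 -2.13]
t 29.07 pos [ 455.2 -355.3   81.7] psi-yaw 3.285 F [-0.2  0.3 -2.4] M [ 0.03 -0.1  -0.04] w 9.7 q [-0.68  0.55  1.82  0.    0.77 -2.13]
```

```bash
python3 -m handwheel '[[0,0,1,0,0,0,1],[0,0,1,0,0,0,1],[0,0,0,0,0,0,1]]'>/dev/null;python3 -c "
from h import *
st()"
python3 -m handwheel '[[0,0,1,0,0,0,1],[0,0,1,0,0,0,1],[0,0,0,0,0,0,1]]'>/dev/null;python3 -c "
from h import *
st()"
```

```text
t 29.45 pos [ 455.1 -355.3   79.7] psi-yaw 3.285 F [ 0.   0.  -2.9] M [ 0.01 -0.19 -0.07] w 9.9 q [-0.68  0.55  1.82  0.    0.77 -2.13]
t 29.82 pos [ 455.2 -355.3   77.7] psi-yaw 3.285 F [ 0.7  0.1 -2.4] M [ 0.05 -0.13  0.01] w 10.3 q [-0.68  0.56  1.82  0.    0.77 -2.13]
```

```bash
python3 -m handwheel '[[0,0,1,0,0,0,1],[0,0,0.7,0,0,0,1],[0,0,0,0,0,0,1]]'>/dev/null;python3 -c "
from h import *
st()"
python3 -m handwheel '[[0,0,0.8,0,0,0,1],[0,0,0,0,0,0,1]]'>/dev/null;python3 -c "
from h import *
st()"
```

```text
t 30.2 pos [ 455.3 -355.4   76.5] psi-yaw 3.285 F [-1.1  1.3  3.1] M [ 0.3   0.16 -0.04] w 9.6 q [-0.68  0.56  1.82  0.    0.76 -2.13]
t 30.45 pos [ 455.4 -355.4   76.4] psi-yaw 3.285 F [-3.5  2.7 11. ] M [0.6  0.51 0.01] w 9.9 q [-0.68  0.56  1.82  0.    0.76 -2.13]
```

Touching the tray floor. I'll ease off the pressure, open and rise.

```bash
python3 -m handwheel '[[0,0,-0.8,0,0,0,1],[0,0,0,0,0,0,1],[0,0,0,0,0,0,0],[0,0,0,0,0,0,0],[0,0,0,0,0,0,0],[0,0,0,0,0,0,0],[0,0,0,0,0,0,0]]'
python3 -m handwheel '[[0,0,-10,0,0,0,0],[0,0,-25,0,0,0,0],[0,0,-35,0,0,0,0],[0,0,-40,0,0,0,0],[0,0,-40,0,0,0,0],[-50,0,0,0,0,0,0],[-50,0,0,0,0,0,0],[-50,0,0,0,0,0,0],[0,0,0,0,0,0,0]]'>/dev/null
python3 -c "
from h import *
st()
im=viewer.get_image('scene');a=im['frame'][60:360,210:430];cv2.imwrite('pics/s7.png',cv2.resize(a,None,fx=2,fy=2,interpolation=cv2.INTER_CUBIC))"
```

```text
t: 31.32
ee_pos: [455.2, -355.3, 76.0]
orientation: [-0.197, -3.135, -0.0]
ft_force: [0.2, 0.6, -0.2]
width: 56.4
grasp_force: 0.0
t 32.45 pos [ 606.7 -374.   226.2] psi-yaw 3.287 F [-0.1  0.1 -0.1] M [ 0.04 -0.1   0.02] w 88.0 q [-0.57  0.55  1.41  0.    1.18 -2.02]
```

View pics/s7.png

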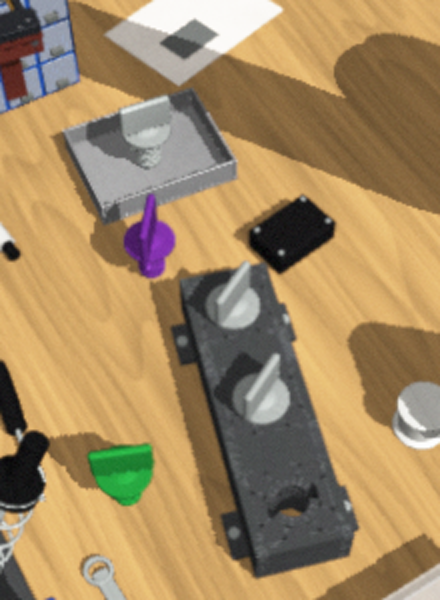

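The picture shows screw 3 standing in the tray at (147,130). Screws 1 and 2 sit down on the block at (233,300) and (262,395), and bore 3 is empty. The bystanders are undisturbed and the gripper is clear.

```bash
python3 -c "
from h import *
print(ctrl.close_job())"
```

```text
the job is handed in; nothing more can be done
None
```

I handed the job in at about 32 s: screws 1 and 2 turned freely and are screwed home on the block, and screw 3 bound at about 1.05 rad, so I took it out and stood it in the grey scrap tray; no verdict was returned.

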